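Kickstand down, frame held upright

TASK

The bicycle frame stub is leaning over on its bench cradle with its kickstand folded up. First flip the kickstand down past its snap-over point until it stays fully down; then bring the leaning frame upright by its post and hold it there against tipping: finish with the gripper still holding the post, do not let go. Reach round the free edge of the closet door that stands open in front of the robot, and leave the oil can, tape measure and wax tin where they stand.

Things in the scene. Friction and masses are not known exactly. Their poses are not given: they have to be found in the camera images.
- cradle: dark steel cradle bolted to the bench (does not move in a run), plate 140 x 90 x 10 mm with a two-legged rest with a rubber bar on its -x side (bar 155 mm above the bench, 67 mm to -x of the origin). Origin: on the bench top, under the middle of the hinge. Its y axis is the hinge line about which the frame tips; the frame leans towards its -x; z is up
- cradle_hinge (a point): middle of the frame's hinge line, 30 mm above the bench. Beware: a tall solid closet door (over 1 m above the bench) stands open between robot and bench, its leaf in a line from x 0.10, y -0.48 to its free edge at x 0.22, y 0.28; keep the whole arm left (+y) of that edge, with the fingers tilted about 45 degrees, pointing down and along the cradle's +x
- frame (a joint): lean of the frame stub (aluminium hub between two fork plates, grey round post above, 0.7 kg) about the cradle's y axis, rad: 0 = upright, positive = leaning towards the cradle's -x; starts against the rest at about 0.35, other stop at -0.15. A spring and its weight always pull it back over to the rest: about 3.5 N at the post's top when upright
- post_top (a point): middle of the top end of the post, 229.5 mm from the hinge line along the post; its z axis runs up along the post. The post is a plain round tube of 27 mm diameter over its last 63 mm; below that is a collar of 34 mm diameter
- kickstand (a joint): rad: 0 = folded up against its stop (leg along the cradle's +y, rising 0.175 rad from square to the post), 1.35 = fully down against its stop (1.175 rad below square to the post). Growing values swing the foot down. Over-centre spring: let go below about 0.5 it springs back, beyond that it snaps fully down by itself; about 4 N near the foot starts it
- kick_pivot (a point): kickstand pivot, on the cradle's +x side of the post: 50 mm sideways of the post's axis and 135 mm from the hinge line along the post. The pivot axis is sideways (square to post and hinge line)
- kick_foot (a point): middle of the kickstand's rubber foot (20 mm wide, 26 mm along the leg, 14 mm thick), 143 mm from the pivot; the leg between is a straight round aluminium bar of 12 mm diameter
- oil_can: pump oiler with a thin upright spout, 70 mm diameter, 120 mm high; origin at the centre of its underside; bystander
- tape_measure: tape measure, 38 x 93 x 66 mm high; origin at the centre of its underside; bystander
- wax_tin: flat round tin, 70 mm diameter, 26 mm high; origin at the centre of its underside; bystander

How it is judged (in metres and radians):
On the way, in this order (a step that is already met when the one before it is completed fails the run):
1. the kickstand has snapped fully down while the frame still leans (over 0.15 rad) (value of joint kickstand above 1.25 rad and value of joint frame above 0.15 rad), for 0.2 s.
2. the frame stands upright in the gripper (value of joint frame between -0.07 and 0.07 rad and contact force between the fingers and frame above 1 N), for 0.2 s.
At the end, for the whole second after the job is handed in: kickstand fully down (over 1.25 of 1.35 rad), frame upright within 0.07 rad (4 degrees) and still, the fingers holding the frame with more than 1 N and not touching the kickstand (all of step 2 and value of joint kickstand above 1.25 rad and velocity of joint frame between -0.1 and 0.1 rad/s and contact force between the fingers and kickstand below 0.3 N); the arm keeps its last pose, push and grip.
It fails at once if a bystander was pushed more than 30 mm (distance of any of oil_can, tape_measure, wax_tin from where it was at the start of the episode above 0.03 m).
It also fails if it takes over 48 s, if anything falls off the work surface, if the arm or the gripper's body presses on something with over 40 N, if the wrist force passes 120 N, or if a joint passes its speed limit or range.

ROBOT

A 6-joint arm with a two-finger parallel gripper is mounted at the origin on a cart in front of the work surface, level with it; the furniture and walls round the work are solid. World frame = base frame: x ahead of the robot, y to its left, z up, the work surface at z = 0. Lengths are in mm, angles in degrees, forces in N, time in s.
With the tool pointing down it reaches from about 275 to 825 mm from the base axis. Payload 5.2 kg.
Tool frame: the origin (TCP) lies at the very end of the fingers, on their centre line; the grasp point (between the pads) lies 19 mm behind it (manip.hold_point_z is the distance from the TCP to the grasp point, in mm); z points along the fingers, y is the line along which they close (so a half turn about z gives the same grasp; the last joint's range is limited). The gripper opens to 93 mm and grips with 3 to 60 N. Pads are 15 mm wide; open, the fingers measure 128 mm over their backs; the gripper's body (75 mm by 188 mm) begins 65 mm behind the grasp point.
Start: joints at [64.756, 14.817, 87.949, -0, 77.235, -11.62], TCP at [129.538, 534.532, 194.353] pointing down, gripper open.
Joint ranges: [-179.93, 179.93], [-52.35, 119.4], [10.71, 147.94], [-69.91, 249.91], [12.55, 155.21], [-178.61, 178.61]. Speed limits (degrees/s): [147.25, 147.25, 180, 180, 180, 180].

INTERFACE

Orientations are given as [roll, pitch, yaw] about the fixed x, y, z axes, in that order (R = Rz(yaw) Ry(pitch) Rx(roll)).
In Python, from station import manip, imaging, job gives the robot as it stands.
- The arm moves only by the tool move_arm, never from a script. Its argument "increments" is text: rows parted by semicolons, each of 5 numbers parted by spaces: the opening, from -1 (shut) to 1 (fully open), then the shift along the world's x, y, z in cm, then the turn about the world's z in rad. In form: hand x y z roll; .... A call has 1 to 20 rows; each row shifts and turns the commanded pose from where the row before left it; what a row does not reach is not made up. A row lasts 1/12 s, in which the tool goes at most 41.7 mm and 7.16 degrees, less where a joint would pass 70% of its speed; a pose out of reach is approached as far as the arm can. A call is refused whole if a number of a shift passes 4.17 or a number of a turn 0.125, either way. A call with a gripper value outside its range is refused whole. The fingers move at their own pace and stop on an object; the grip force is fixed at half the most. Time passes only in rows, so rows that do not move let the fingers close. It gives the time, the measured TCP pose, the force, the opening and the grip force at its end, in the units of the state.
- manip.observe(): the state, without advancing time (a new reading comes with each control period).
- imaging.grab_frame(name): name is "scene" or "top" or "wrist"; returns a dict with "image" (420x560x3 uint8, blue, green, red), "vfov" (degrees; the focal length in pixels is half the picture's height over the tangent of half this angle, whatever the lens; pixels are square), "cx", "cy" (the principal point, pixels), "R" (3x3) and "t" (3): a world point X has camera coordinates R X + t; the wrist camera has in their place "hand_eye" (4x4, takes a point from camera to tool coordinates, whose origin is the TCP and whose axes are the flange's). Camera axes: x right, y down, z forward; pixel columns grow to the right and rows downward; lengths in mm; the calibration is good to about 2 mm. A picture is of the moment at which its call begins: read the wrist's pose just before it. There is no depth.
- job.finish_job(): hands the job in; it is judged then, once.
The state is a dict: "time_s": time; "joint_pos": joint angles; "dq": joint speeds; "effort": joint torques, N m; "tcp_pos": TCP position; "eef_rot": TCP orientation; "contact_force": force on the tool from outside, world axes, zero at the start; "torque": the same for the moment, N m; "grip_width": opening from 0.0 (shut) to 1.0 (fully open); "gripper_force": force on a finger pad.
Only numpy, scipy, OpenCV 4.12 (cv2) and the standard library are available. Lean on these libraries where they do the work, as an engineer would, in place of code of your own. Each camera call takes 0.05 s, during which the arm holds its last target. There are 200 camera calls.

## Working session

There is one attempt and no reset: what is moved stays moved. The work goes in short steps, Python scripts to look and compute and a tool call to move; the robot and the scene stay as the last step left them, time stands still between calls to the robot, and variables do not carry over. Pictures are saved under pics/ and viewed, at most 10 in all, crops included, and the job is handed in when it is done.

Besides the shell and the picture viewer there is one more tool, called after "Emit:" as name(argument=value, ...) on one line, values as JSON. move_arm: Moves the arm, as the interface text tells. Its arguments: {"type":"object","properties":{"increments":{"type":"string"}},"required":["increments"]}

```bash
mkdir -p pics; ls; python3 - <<'E'
from station import manip, imaging
import cv2,numpy as np
s=manip.observe();print({k:np.round(v,3).tolist() for k,v in s.items()})
for n in("scene","top"):
    f=imaging.grab_frame(n);cv2.imwrite(f"pics/{n}0.png",f["image"])
    print(n,f["vfov"],f["cx"],f["cy"],np.round(f["R"],3).tolist(),np.round(f["t"],1).tolist(),"cam",np.round(-np.array(f["R"]).T@np.array(f["t"]),0))
E
```

```text
pics
{'time_s': 0.0, 'joint_pos': [64.757, 14.858, 88.009, 0.0, 77.235, -11.619], 'dq': [-0.032, 0.092, -0.048, 0.057, 0.081, 0.037], 'effort': [-0.0, -43.73, -28.4, 0.072, 0.041, -0.0], 'tcp_pos': [129.275, 534.0, 193.541], 'eef_rot': [-179.9, -0.021, 166.376], 'contact_force': [0.545, 0.148, -0.478], 'torque': [0.024, -0.044, -0.005], 'gripper_force': 0.0, 'grip_width': 0.999}
scene 54.64019674174951 276.00078112529434 209.13356737447117 [[-0.952, 0.306, -0.013], [0.202, 0.596, -0.777], [-0.23, -0.742, -0.629]] [383.9, -153.9, 1432.6] cam [ 726. 1038.  787.]
top 47.363129039703324 279.3430608547723 207.89695950798762 [[0.016, -1.0, -0.005], [-0.994, -0.015, -0.111], [0.111, 0.006, -0.994]] [312.5, 524.2, 988.9] cam [ 406.  314. 1043.]
```

View pics/scene0.png

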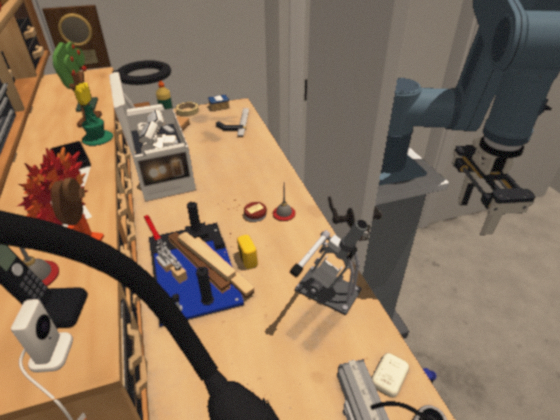

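View pics/top0.png

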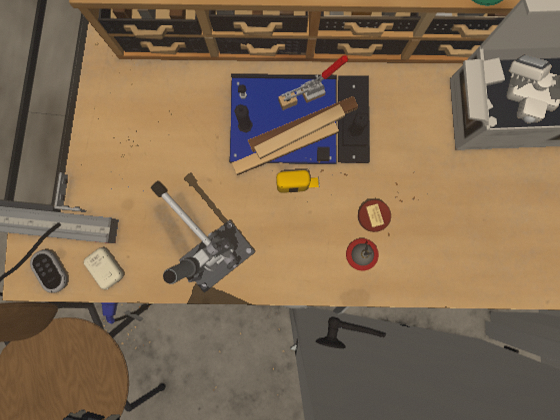

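The top view shows the post top near (175,272), the kickstand foot near (158,187) and the cradle near (222,258). The door is at the lower right. I'll enlarge both views.

```bash
python3 - <<'E'
import cv2,numpy as np
a=cv2.imread("pics/top0.png")[165:305,135:275];b=cv2.imread("pics/scene0.png")[190:330,260:400]
r=lambda i:cv2.resize(i,None,fx=4,fy=4,interpolation=cv2.INTER_CUBIC)
cv2.imwrite("pics/ca.png",r(a));cv2.imwrite("pics/cb.png",r(b))
E
```

```text
(no output)
```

View pics/ca.png

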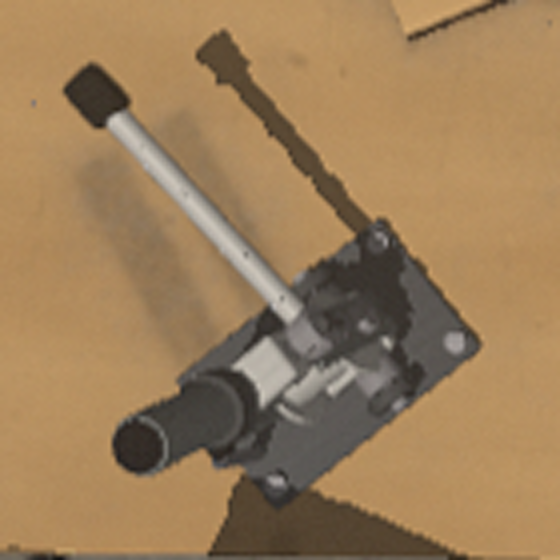

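View pics/cb.png

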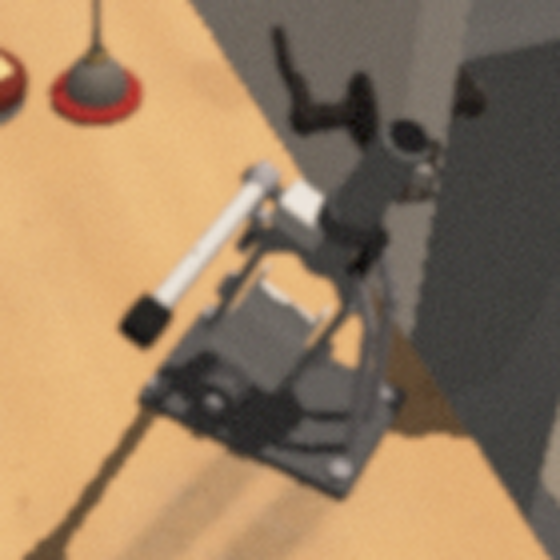

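```bash
cat > h.py <<'E'
import numpy as np, json
from scipy.optimize import least_squares
def cam(f):
    F=210/np.tan(np.radians(f["vfov"]/2));R=np.array(f["R"]);t=np.array(f["t"]);c=np.array([f["cx"],f["cy"]])
    def pr(X):
        p=R@X+t;return F*p[:2]/p[2]+c
    return pr
def pts(p,kick=0.):
    x,y,yaw,lean=p
    u=np.array([-np.sin(lean),0,np.cos(lean)]);s=np.array([np.cos(lean),0,np.sin(lean)]);h=np.array([0,0,30.])
    piv=h+135*u+50*s;a=.175-kick
    d={"top":h+229.5*u,"piv":piv,"foot":piv+143*(np.cos(a)*np.array([0,1,0])+np.sin(a)*u)}
    for i,q in {"pp":(70,45),"pm":(70,-45),"mp":(-70,45),"mm":(-70,-45)}.items(): d[i]=np.array([*q,10.])
    c,s_=np.cos(yaw),np.sin(yaw);Rz=np.array([[c,-s_,0],[s_,c,0],[0,0,1]])
    return {k:Rz@v+[x,y,0] for k,v in d.items()}
E
python3 - <<'E'
from h import *
from station import imaging
C={n:cam(imaging.grab_frame(n)) for n in("scene","top")}
O=[("top","top",169.75,275.75),("top","foot",159.25,188.75),("top","pm",255,252),("top","pp",230,220.5),("top","mm",205,291),
("scene","top",362,224),("scene","foot",296.5,269.5),("scene","mp",345.5,313.75),("scene","mm",361.25,290),("scene","pp",295.75,289.5)]
def r(p):
    P=pts(p);return np.concatenate([C[c](P[k])-[u,v] for c,k,u,v in O])
s=least_squares(r,[330,420,-.9,.35],x_scale=[10,10,.1,.1],loss="soft_l1")
print(s.x,np.degrees(s.x[2]));print(np.round(r(s.x).reshape(-1,2),1).tolist())
for l,k in((s.x[3],0),(s.x[3],.6),(s.x[3],1.35),(0,1.35)):
    P=pts([*s.x[:3],l],k);print(l,k,{n:np.round(P[n]).tolist() for n in("top","foot","piv")})
# bystanders rough on z=0
for nm,(u,v),z in(("oil",(362,254),20),("tape",(295,181),60),("wax",(375,215),26)):
    q=least_squares(lambda X:C["top"](np.array([*X,z]))-[u,v],[300,300]).x;print(nm,np.round(q))
E
```

```text
[ 4.16139641e+02  4.53416418e+02 -8.96168106e-01  2.54956599e-01] -51.34665019669169
[[-1.1, -0.0], [-0.3, 0.3], [0.4, 0.3], [0.2, -1.2], [-1.8, 1.7], [-0.7, -2.7], [-0.3, 1.1], [-0.0, -0.0], [0.5, -1.9], [-2.2, -1.6]]
0.2549565986027401 0 {'top': [380.0, 499.0, 252.0], 'foot': [531.0, 535.0, 197.0], 'piv': [425.0, 442.0, 173.0]}
0.2549565986027401 0.6 {'top': [380.0, 499.0, 252.0], 'foot': [536.0, 512.0, 116.0], 'piv': [425.0, 442.0, 173.0]}
0.2549565986027401 1.35 {'top': [380.0, 499.0, 252.0], 'foot': [489.0, 451.0, 46.0], 'piv': [425.0, 442.0, 173.0]}
0 1.35 {'top': [416.0, 453.0, 260.0], 'foot': [490.0, 449.0, 33.0], 'piv': [447.0, 414.0, 165.0]}
oil [425. 144.]
tape [573. 289.]
wax [508. 117.]
```

Fit: hinge at about (416, 453), yaw about -51°. The upright post lies behind the door edge as seen from the base, so the tool does have to be tilted. Rows can't command tilt directly, so I'll test in free space (+y) what an out-of-reach command does to the orientation.

Emit:
move_arm(increments="1 0 0 4 0;1 0 0 4 0;1 0 0 4 0;1 0 4 0 0;1 0 4 0 0;1 0 4 0 0;1 0 4 0 0;1 0 4 0 0;1 0 4 0 0;1 0 4 0 0;1 0 4 0 0")

```text
time_s: 1.12
tcp_pos: [128.2, 827.0, 306.0]
eef_rot: [179.3, -0.1, 166.3]
contact_force: [17.4, 81.9, 23.8]
grip_width: 1.0
gripper_force: 0.0
```

```bash
python3 - <<'E'
from h import *
from station import manip,imaging
s=manip.observe();print({k:np.round(v,2).tolist() for k,v in s.items() if k in("time_s","joint_pos","tcp_pos","eef_rot","contact_force")})
F={n:imaging.grab_frame(n) for n in("scene","top")}
C={n:cam(F[n]) for n in F}
def tri(a,b):
    q=least_squares(lambda X:np.r_[C["top"](X)-a,C["scene"](X)-b],[400,450,100.]);return np.round(q.x,1),np.round(q.fun,1)
print(tri((169.75,275.75),(362,224)),tri((159.25,188.75),(296.5,269.5)),tri((230,220.5),(295.75,289.5)),tri((205,291),(361.25,290)))
import cv2;cv2.imwrite("pics/s1.png",F["scene"]["image"])
E
```

```text
{'time_s': 1.12, 'joint_pos': [73.53, 51.69, 10.68, 0.12, 116.93, -2.76], 'tcp_pos': [128.23, 826.96, 306.01], 'eef_rot': [179.29, -0.07, 166.35], 'contact_force': [17.36, 81.88, 23.81]}
(array([379. , 498.9, 244.8]), array([-0.2,  0.5, -0.6,  0. ])) (array([530.9, 534.2, 199.5]), array([-0.1,  0.2, -0.3, -0. ])) (array([491.6, 428.2,   4.6]), array([-0.3,  0.6, -0.7, -0.1])) (array([339.1, 478.3,   1.5]), array([-0.3,  0.6, -0.8,  0. ]))
```

Emit:
move_arm(increments="1 0 -2 0 0;1 0 -2 0 0;1 0 0 0 0;1 0 0 0 0")

```text
time_s: 1.55
tcp_pos: [128.5, 786.1, 310.6]
eef_rot: [179.0, -0.0, 166.3]
contact_force: [-0.1, 0.1, 0.1]
grip_width: 1.001
gripper_force: 0.0
```

```bash
python3 - <<'E'
from h import *
from station import manip,imaging
import cv2
s=manip.observe();print({k:np.round(v,2).tolist() for k,v in s.items() if k in("time_s","joint_pos","tcp_pos","eef_rot","contact_force")})
cv2.imwrite("pics/s1.png",imaging.grab_frame("scene")["image"])
E
```

```text
{'time_s': 1.55, 'joint_pos': [72.67, 42.39, 28.13, 0.12, 108.48, -3.64], 'tcp_pos': [128.45, 786.13, 310.55], 'eef_rot': [178.99, -0.05, 166.35], 'contact_force': [-0.13, 0.1, 0.12]}
```

View pics/s1.png

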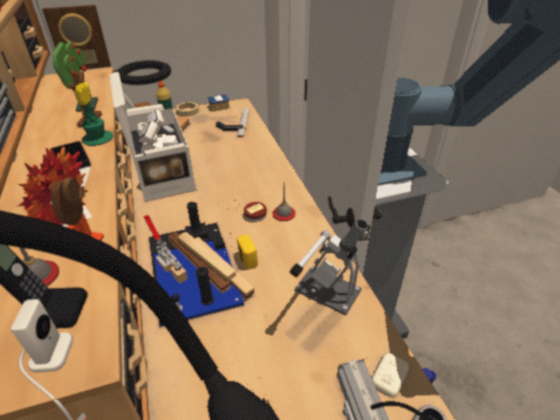

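The arm is clear over the floor. The out-of-reach row left about 1° of outward tilt and it persisted, so reaching past the boundary in gentle steps builds up tilt.

Emit:
move_arm(increments="1 0 2 0 0;1 0 1 0 0;1 0 1 0 0;1 0 1 0 0;1 0 1 0 0;1 0 1 0 0;1 0 1 0 0;1 0 1 0 0;1 0 1 0 0")

```text
time_s: 2.35
tcp_pos: [123.1, 853.4, 289.1]
eef_rot: [177.0, -0.2, 166.4]
contact_force: [1.2, -0.5, 0.6]
grip_width: 1.003
gripper_force: 0.0
```

```bash
cat > o.py <<'E'
from h import *
from station import manip
from scipy.spatial.transform import Rotation as Ro
s=manip.observe();print({k:np.round(v,2).tolist() for k,v in s.items() if k in("time_s","joint_pos","tcp_pos","eef_rot","contact_force","grip_width","gripper_force")})
R=Ro.from_euler("xyz",s["eef_rot"],degrees=True).as_matrix();print("z",R[:,2].round(3),"y",R[:,1].round(3),"tilt",np.degrees(np.arccos(-R[2,2])).round(1))
E
python3 o.py
```

```text
{'time_s': 2.35, 'joint_pos': [74.24, 52.88, 10.71, 0.39, 113.42, -1.97], 'tcp_pos': [123.13, 853.38, 289.11], 'eef_rot': [177.0, -0.24, 166.38], 'contact_force': [1.2, -0.5, 0.64], 'gripper_force': 0.0, 'grip_width': 1.0}
z [ 0.008  0.052 -0.999] y [0.235 0.971 0.052] tilt 3.0
```

Emit:
move_arm(increments="1 0 3 1 0;1 0 3 1 0;1 0 3 1 0;1 0 3 1 0")

```text
time_s: 2.68
tcp_pos: [112.0, 893.6, 283.3]
eef_rot: [172.1, -0.8, 166.4]
contact_force: [0.1, 0.0, -1.1]
grip_width: 0.998
gripper_force: 0.0
```

```bash
python3 o.py
```

```text
{'time_s': 2.68, 'joint_pos': [75.38, 53.49, 10.71, 0.97, 107.89, -0.65], 'tcp_pos': [112.05, 893.62, 283.34], 'eef_rot': [172.09, -0.79, 166.45], 'contact_force': [0.12, 0.01, -1.11], 'gripper_force': 0.0, 'grip_width': 1.0}
z [ 0.019  0.137 -0.99 ] y [0.234 0.962 0.138] tilt 8.0
```

Emit:
move_arm(increments="1 0 4 2 0;1 0 4 2 0;1 0 4 2 0;1 0 4 2 0;1 0 4 2 0;1 0 4 2 0;1 0 4 2 0;1 0 4 2 0;1 0 4 2 0;1 0 4 2 0")

```text
time_s: 3.52
tcp_pos: [85.8, 1003.4, 324.4]
eef_rot: [155.2, -3.0, 167.1]
contact_force: [-0.3, -1.4, -0.2]
grip_width: 0.998
gripper_force: 0.0
```

```bash
python3 o.py
```

```text
{'time_s': 3.52, 'joint_pos': [77.85, 52.93, 10.71, 2.41, 91.51, 1.99], 'tcp_pos': [85.79, 1003.37, 324.35], 'eef_rot': [155.21, -3.0, 167.11], 'contact_force': [-0.31, -1.37, -0.21], 'gripper_force': 0.0, 'grip_width': 1.0}
z [ 0.047  0.419 -0.907] y [0.224 0.88  0.419] tilt 25.0
```

```bash
cat > k.py <<'E'
from h import *
from scipy.spatial.transform import Rotation as Ro
D=[([64.757,14.858,88.009,0,77.235,-11.619],[129.275,534,193.541],[-179.9,-.021,166.376]),
([73.53,51.69,10.68,.12,116.93,-2.76],[128.23,826.96,306.01],[179.29,-.07,166.35]),
([72.67,42.39,28.13,.12,108.48,-3.64],[128.45,786.13,310.55],[178.99,-.05,166.35]),
([74.24,52.88,10.71,.39,113.42,-1.97],[123.13,853.38,289.11],[177,-.24,166.38]),
([75.38,53.49,10.71,.97,107.89,-.65],[112.05,893.62,283.34],[172.09,-.79,166.45]),
([77.85,52.93,10.71,2.41,91.51,1.99],[85.79,1003.37,324.35],[155.21,-3,167.11])]
def M(R=np.eye(3),t=(0,0,0)):
    T=np.eye(4);T[:3,:3]=R;T[:3,3]=t;return T
e=lambda a,d:M(Ro.from_euler(a,d,degrees=True).as_matrix())
def fk(q,p,allp=False):
    a1,d,h,L1,L2,a3,L3,dw=p
    Ts=[e("z",q[0])@M(t=(a1,d,h))]
    Ts.append(Ts[-1]@e("y",q[1])@M(t=(0,0,L1)))
    Ts.append(Ts[-1]@e("y",q[2])@M(t=(a3,0,L2)))
    Ts.append(Ts[-1]@e("z",q[3])@M(t=(0,dw,0))@e("y",q[4])@e("z",q[5]+90)@M(t=(0,0,L3)))
    return Ts if allp else Ts[-1]
def err(T,t,R,w=300): return np.r_[T[:3,3]-t,w*Ro.from_matrix(R.T@T[:3,:3]).as_rotvec()]
def fit():
    f=lambda p:np.concatenate([err(fk(q,p),np.array(t),Ro.from_euler("xyz",r,degrees=True).as_matrix()) for q,t,r in D])
    s=least_squares(f,[0,60,300,400,400,0,200,50]);return s.x,s.fun
LO=np.array([-179.93,-52.35,10.71,-69.91,12.55,-178.61]);HI=np.array([179.93,119.4,147.94,249.91,155.21,178.61])
E
python3 - <<'E'
from k import *
p,r=fit();print(p.round(1));print(r.reshape(-1,6).round(1))
E
```

```text
[-0.000e+00  1.106e+02  2.216e+02  5.344e+02  4.259e+02  6.020e+01
  3.911e+02  2.000e-01]
[[-0.   0.  -0.  -0.  -0.   0. ]
 [-0.1 -0.  -0.   0.   0.   0. ]
 [-0.   0.  -0.   0.  -0.   0. ]
 [ 0.  -0.  -0.  -0.   0.  -0. ]
 [ 0.   0.   0.1 -0.1 -0.   0. ]
 [ 0.1 -0.  -0.   0.  -0.  -0. ]]
```

The kinematic fit is exact. The tilt has to be perpendicular to the closing axis, so I'll check the target poses (kick and post) with both tilt signs and their clearance from the door edge.

```bash
cat > ik.py <<'E'
from k import *
P,_=fit();O=np.array([429.4,438.5,0]);YAW=np.radians(-50.2)
ex=np.array([np.cos(YAW),np.sin(YAW),0]);ey=np.array([-np.sin(YAW),np.cos(YAW),0]);ez=np.array([0,0,1.])
W=lambda v:O+v[0]*ex+v[1]*ey+v[2]*ez
def Rt(th,sg,phi=0):
    z=np.sin(th)*ex-np.cos(th)*ez;y=sg*ey;x=np.cross(y,z);return np.column_stack([x,y,z])
def ik(t,R,q0):
    best=None
    for d in(0,90,180,-90):
        g=np.clip(np.array(q0)+[0,0,0,d,0,-d],LO+.1,HI-.1)
        s=least_squares(lambda q:err(fk(q,P),t,R),g,bounds=(LO,HI),x_scale=10)
        if s.cost<1e-2: print("   ",s.x.round(1), end="");clear(s.x)
def clear(q):
    Ts=fk(q,P,True);n=[T[:3,3] for T in Ts];out=[]
    a=np.array([100,-480]);b=np.array([220,280])
    for i in range(3):
        m=1e9
        for k in np.linspace(0,1,40):
            x=(n[i]*(1-k)+n[i+1]*k)[:2];l=np.clip((x-a)@(b-a)/((b-a)@(b-a)),0,1);m=min(m,np.linalg.norm(x-a-l*(b-a)))
        out.append(round(m))
    print("  door clr upper/fore/hand",out,"W",n[2].round())
E
python3 - <<'E'
from ik import *
for th in (35,45):
  for sg in(1,-1):
    R=Rt(np.radians(th),sg);z=R[:,2]
    for nm,v in(("kick",(-8,131,205)),("kickdn",(18,128,120)),("postlean",(-66.9,0,213)),("postup",(0,0,225))):
        t=W(v)+(19*z if nm[0]=="p" else 0);print(th,sg,nm,t.round(),Ro.from_matrix(R).as_euler("xyz",degrees=True).round(1));ik(t,R,[60,10,90,30,70,0])
E
```

```text
35 1 kick [525. 529. 205.] [180.   35.  129.8]
    [ 53.5  43.5  49.6 -34.   95.2  13. ]  door clr upper/fore/hand [121, 121, 393] W [381. 701. 526.]
    [ 53.5  43.5  49.6 -34.   95.2  13. ]  door clr upper/fore/hand [121, 121, 393] W [381. 701. 526.]
    [ 53.5  43.5  49.6 -34.   95.2  13. ]  door clr upper/fore/hand [121, 121, 393] W [381. 701. 526.]
35 1 kickdn [539. 507. 120.] [180.   35.  129.8]
    [ 51.7  45.   58.6 -34.3  85.5  17.4]  door clr upper/fore/hand [110, 112, 390] W [396. 679. 441.]
    [ 51.7  45.   58.6 -34.3  85.5  17.4]  door clr upper/fore/hand [110, 112, 390] W [396. 679. 441.]
    [ 51.7  45.   58.6 -34.3  85.5  17.4]  door clr upper/fore/hand [110, 112, 390] W [396. 679. 441.]
35 1 postlean [394. 482. 197.] [180.   35.  129.8]
    [ 60.   32.8  70.  -32.6  90.7  23.7]  door clr upper/fore/hand [173, 161, 266] W [250. 654. 518.]
    [ 60.   32.8  70.  -32.6  90.7  23.7]  door clr upper/fore/hand [173, 161, 266] W [250. 654. 518.]
    [ 60.   32.8  70.  -32.6  90.7  23.7]  door clr upper/fore/hand [173, 161, 266] W [250. 654. 518.]
35 1 postup [436. 430. 209
[... 3207 characters left out ...]
lr upper/fore/hand [132, 141, 390] W [362. 719. 397.]
    [  55.4   49.2   56.7  -42.9   89.4 -157.9]  door clr upper/fore/hand [132, 141, 390] W [362. 719. 397.]
45 -1 postlean [395. 480. 200.] [180.  -45.  -50.2]
    [  63.7   37.1   68.3  -40.5   95.1 -152.2]  door clr upper/fore/hand [186, 184, 266] W [218. 692. 476.]
    [  63.7   37.1   68.3  -40.5   95.1 -152.2]  door clr upper/fore/hand [186, 184, 266] W [218. 692. 476.]
45 -1 postup [438. 428. 212.] [180.  -45.  -50.2]
    [  58.6   33.2   73.6  -42.    90.8 -155. ]  door clr upper/fore/hand [164, 153, 262] W [261. 641. 488.]
    [  58.6   33.2   73.6  -42.    90.8 -155. ]  door clr upper/fore/hand [164, 153, 262] W [261. 641. 488.]
```

Emit:
move_arm(increments="1 0 -4 0 0;1 0 -4 0 0;1 0 -4 0 0.12;1 0 -4 0 0.12;1 0 -4 0 0.12;1 0 -4 0 0.12;1 0 -4 0 0.12;1 0 -4 0 0.12;1 0 0 0 0.12;1 0 0 0 0.12;1 0 0 0 0.12;1 0 0 0 0.12;1 0 0 0 0.12;1 0 0 0 0.12;1 0 0 0 0.12;1 0 0 0 0.12;1 0 0 0 0.12;1 0 0 0 0.12;1 0 0 0 0.12;1 0 0 0 0.12")

```text
time_s: 5.18
tcp_pos: [88.0, 712.4, 326.5]
eef_rot: [155.7, -2.7, -68.9]
contact_force: [0.7, 0.9, 0.5]
grip_width: 0.999
gripper_force: 0.0
```

```bash
python3 o.py
```

```text
{'time_s': 5.18, 'joint_pos': [65.77, 47.45, 21.14, 19.55, 129.28, -124.66], 'tcp_pos': [88.04, 712.42, 326.45], 'eef_rot': [155.67, -2.71, -68.92], 'contact_force': [0.72, 0.92, 0.5], 'gripper_force': 0.0, 'grip_width': 1.0}
z [-0.369 -0.188 -0.91 ] y [-0.857 -0.31   0.411] tilt 24.5
```

Emit:
move_arm(increments="1 0.7 4 0 0;1 0.7 4 0 0;1 0.7 4 0 0;1 0.7 4 0 0;1 0.7 4 0 0;1 0.7 4 0 0;1 0.7 4 0 0;1 0.7 4 0 0;1 0.7 4 1 0;1 0.7 4 1 0;1 0.7 4 1 0;1 0.7 4 1 0;1 0.7 4 1 0;1 0.7 4 1 0;1 0.7 4 1 0")

```text
time_s: 6.43
tcp_pos: [86.4, 934.4, 216.2]
eef_rot: [163.3, 15.8, -76.2]
contact_force: [1.2, -0.7, -0.4]
grip_width: 1.001
gripper_force: 0.0
```

```bash
python3 o.py
```

```text
{'time_s': 6.43, 'joint_pos': [68.53, 59.74, 10.71, 23.55, 105.35, -120.42], 'tcp_pos': [86.43, 934.38, 216.17], 'eef_rot': [163.26, 15.76, -76.22], 'contact_force': [1.16, -0.68, -0.44], 'gripper_force': 0.0, 'grip_width': 1.0}
z [-0.342  0.184 -0.922] y [-0.911 -0.304  0.277] tilt 22.8
```

Emit:
move_arm(increments="1 0.7 4 3 0;1 0.7 4 3 0;1 0.7 4 3 0;1 0.7 4 3 0;1 0.7 4 3 0;1 0.7 4 3 0;1 0.7 4 3 0;1 0.7 4 3 0;1 0.7 4 3 0;1 0.7 4 3 0;1 0.7 4 3 0;1 0.7 4 3 0")

```text
time_s: 7.43
tcp_pos: [80.1, 1021.6, 359.3]
eef_rot: [168.4, 34.1, -81.3]
contact_force: [0.4, 0.1, 0.0]
grip_width: 0.999
gripper_force: 0.0
```

```bash
python3 o.py
```

```text
{'time_s': 7.43, 'joint_pos': [69.4, 53.08, 10.71, 26.37, 91.02, -116.44], 'tcp_pos': [80.1, 1021.59, 359.34], 'eef_rot': [168.4, 34.06, -81.26], 'contact_force': [0.39, 0.08, 0.03], 'gripper_force': 0.0, 'grip_width': 1.0}
z [-0.282  0.512 -0.812] y [-0.951 -0.26   0.167] tilt 35.8
```

Emit:
move_arm(increments="1 0 0 0 0.12;1 0 0 0 0.12;1 0 0 0 0.12;1 0.7 4 3 0;1 0.7 4 3 0;1 0.7 4 3 0;1 0.7 4 3 0;1 0.7 4 3 0;1 0.7 4 3 0;1 0.7 4 3 0;1 0.7 4 3 0")

```text
time_s: 8.35
tcp_pos: [58.9, 1049.8, 429.1]
eef_rot: [176.7, 46.9, -62.9]
contact_force: [0.5, 0.8, -0.1]
grip_width: 0.999
gripper_force: 0.0
```

```bash
python3 o.py
```

```text
{'time_s': 8.35, 'joint_pos': [67.83, 51.77, 10.71, 36.25, 86.08, -132.74], 'tcp_pos': [58.85, 1049.81, 429.06], 'eef_rot': [176.72, 46.92, -62.89], 'contact_force': [0.55, 0.75, -0.07], 'gripper_force': 0.0, 'grip_width': 1.0}
z [-0.383  0.623 -0.682] y [-0.87  -0.492  0.039] tilt 47.0
```

Emit:
move_arm(increments="1 0 -4 0 0;1 0 -4 0 0;1 0 -4 0 0;1 0 -4 0 0;1 0 -4 0 -0.12;1 0 -4 0 -0.12;1 0 0 0 -0.12;1 0 0 0 -0.12;1 0 0 0 -0.12;1 0 0 0 -0.12;1 0 0 0 -0.12;1 0 0 0 -0.12;1 1.5 -2 0 -0.12;1 1.5 -2 0 -0.12;1 1.5 -2 0 -0.12;1 1.5 -2 0 -0.12;1 1.5 -2 0 -0.12;1 1.5 -2 0 -0.12")

```text
time_s: 9.85
tcp_pos: [148.2, 720.8, 428.3]
eef_rot: [175.6, 46.2, -151.6]
contact_force: [-0.1, 0.8, -0.8]
grip_width: 1.0
gripper_force: 0.0
```

```bash
python3 o.py
```

```text
{'time_s': 9.85, 'joint_pos': [87.38, 13.88, 73.7, -39.2, 66.02, -25.03], 'tcp_pos': [148.24, 720.78, 428.35], 'eef_rot': [175.61, 46.19, -151.64], 'contact_force': [-0.14, 0.75, -0.78], 'gripper_force': 0.0, 'grip_width': 1.0}
z [ 0.597  0.409 -0.69 ] y [-0.522  0.851  0.053] tilt 46.3
```

Emit:
move_arm(increments="-1 2 -1 -1 -0.12;-1 2 -1 -1 -0.12;-1 2 -1 -1 -0.12;-1 2 -1 -1 -0.12;-1 2 -1 -1 -0.12;-1 2 -1 -1 -0.12;-1 2 -1 -1 -0.12;-1 2 -1 -1 -0.12;-1 2 -1 -1 -0.12;-1 2 -1 -1 -0.12;-1 2 -1 -1 -0.12;-1 2 -1 -1 -0.12")

```text
time_s: 10.85
tcp_pos: [390.0, 602.7, 305.0]
eef_rot: [175.7, 45.6, 126.0]
contact_force: [0.9, 0.5, -0.7]
grip_width: 0.187
gripper_force: 0.0
```

```bash
python3 o.py; python3 - <<'E'
from ik import *
from station import manip,imaging
import cv2
s=manip.observe();clear(s["joint_pos"]);t=np.array(s["tcp_pos"])
for v in((-5,131,245),(0,131,200),(20,131,105)): print(v,((W(v)-t)/10).round(1))
cv2.imwrite("pics/s2.png",imaging.grab_frame("scene")["image"][100:380,180:560])
E
```

```text
{'time_s': 10.85, 'joint_pos': [68.36, 48.2, 33.76, -44.8, 114.37, 17.29], 'tcp_pos': [390.05, 602.72, 304.98], 'eef_rot': [175.71, 45.59, 126.01], 'contact_force': [0.92, 0.5, -0.7], 'gripper_force': 0.0, 'grip_width': 0.19}
z [ 0.479 -0.532 -0.698] y [0.775 0.629 0.052] tilt 45.7
  door clr upper/fore/hand [212, 219, 365] W [203. 811. 578.]
(-5, 131, 245) [13.7 -7.7 -6. ]
(0, 131, 200) [ 14.   -8.  -10.5]
(20, 131, 105) [ 15.3  -9.6 -20. ]
```

View pics/s2.png

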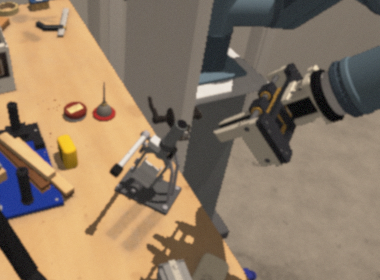

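Emit:
move_arm(increments="-1 3.5 -2.1 -1.3 0;-1 3.5 -2.1 -1.3 0;-1 3.5 -2.1 -1.3 0;-1 3.5 -2.1 -1.3 0;-1 0 0 -1 0;-1 0 0 -1 0;-1 0 0 -1 0;-1 0 0 -1 0")

```text
time_s: 11.57
tcp_pos: [525.3, 520.8, 213.0]
eef_rot: [176.2, 45.7, 126.6]
contact_force: [-0.4, -0.1, 0.4]
grip_width: 0.003
gripper_force: 0.0
```

```bash
python3 o.py; python3 - <<'E'
from ik import *
from station import manip,imaging
import cv2
s=manip.observe();clear(s["joint_pos"]);t=np.array(s["tcp_pos"])-O;print(t@ex,t@ey,t[2])
f=imaging.grab_frame("scene")["image"][190:330,260:400];g=imaging.grab_frame("top")["image"][140:280,120:260]
cv2.imwrite("pics/s3.png",cv2.resize(np.hstack([f,g]),None,fx=2.8,fy=2.8,interpolation=cv2.INTER_CUBIC))
E
```

```text
{'time_s': 11.57, 'joint_pos': [57.24, 45.46, 51.46, -44.1, 95.99, 19.39], 'tcp_pos': [525.34, 520.78, 212.99], 'eef_rot': [176.21, 45.74, 126.63], 'contact_force': [-0.42, -0.08, 0.38], 'gripper_force': 0.0, 'grip_width': 0.0}
z [ 0.479 -0.534 -0.696] y [0.773 0.633 0.046] tilt 45.9
  door clr upper/fore/hand [144, 146, 388] W [338. 730. 485.]
-1.8029514778752984 126.37635331787342 212.98544321753266
```

View pics/s3.png

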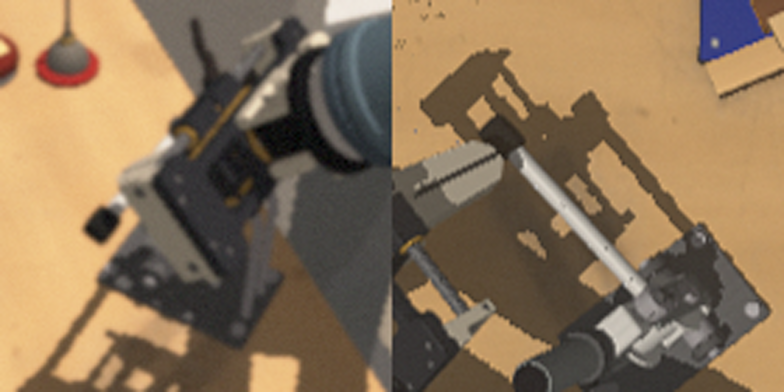

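Emit:
move_arm(increments="-1 0.8 -0.9 0 0;-1 0.1 -0.1 -1 0;-1 0.1 -0.1 -1 0;-1 0.1 -0.1 -1 0;-1 0.1 -0.1 -1 0")

```text
time_s: 12.08
tcp_pos: [539.4, 505.3, 173.0]
eef_rot: [176.4, 45.9, 126.6]
contact_force: [2.9, 0.2, 3.3]
grip_width: 0.004
gripper_force: 2.0
```

Emit:
move_arm(increments="-1 0.1 -0.1 -1 0;-1 0.1 -0.1 -1 0;-1 0.1 -0.1 -1 0;-1 0.1 -0.1 -1 0;-1 0.1 -0.1 -1 0;-1 0.1 -0.1 -1 0")

```text
time_s: 12.58
tcp_pos: [543.9, 499.3, 110.3]
eef_rot: [176.7, 45.8, 126.8]
contact_force: [-0.4, -0.3, -0.8]
grip_width: 0.002
gripper_force: 0.0
```

```bash
python3 o.py; python3 - <<'E'
from ik import *
from station import manip,imaging
import cv2
s=manip.observe();clear(s["joint_pos"]);t=np.array(s["tcp_pos"])-O;print(t@ex,t@ey,t[2])
f=imaging.grab_frame("scene")["image"][190:330,260:400];g=imaging.grab_frame("top")["image"][140:280,120:260]
cv2.imwrite("pics/s4.png",cv2.resize(np.hstack([f,g]),None,fx=2.8,fy=2.8,interpolation=cv2.INTER_CUBIC))
E
```

```text
{'time_s': 12.58, 'joint_pos': [55.23, 48.79, 59.56, -44.32, 86.75, 25.8], 'tcp_pos': [543.93, 499.29, 110.32], 'eef_rot': [176.7, 45.81, 126.84], 'contact_force': [-0.41, -0.28, -0.81], 'gripper_force': 0.0, 'grip_width': 0.0}
z [ 0.475 -0.538 -0.696] y [0.774 0.632 0.04 ] tilt 45.9
  door clr upper/fore/hand [132, 140, 388] W [358. 710. 382.]
26.607615035441025 126.89913877224538 110.31822593457468
```

View pics/s4.png

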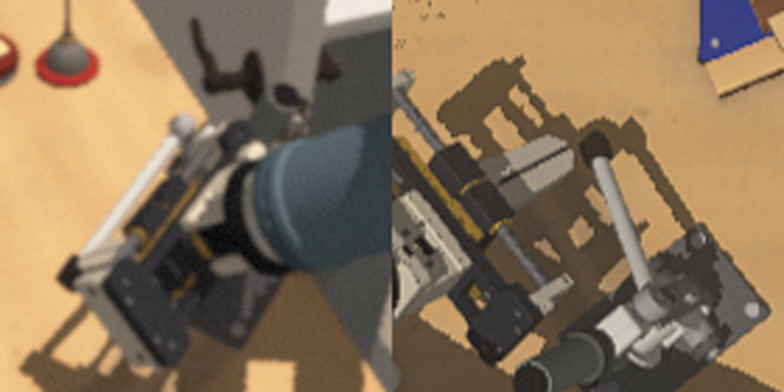

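Emit:
move_arm(increments="-1 0 0 0 0;-1 0 0 0 0;-1 -0.7 0.8 1 0;-1 -1.4 1.6 2 0;-1 -1.4 1.6 2 0;-1 -1.4 1.6 2 0;1 -1.4 1.6 2 0;1 -1.4 1.6 2 0;1 -1 1.2 3 0;1 -1 1 3 0")

```text
time_s: 13.52
tcp_pos: [446.0, 610.3, 283.8]
eef_rot: [176.6, 45.8, 126.8]
contact_force: [0.8, 0.2, 0.3]
grip_width: 0.241
gripper_force: 0.0
```

```bash
python3 o.py; python3 - <<'E'
from ik import *
from station import manip,imaging
import cv2
s=manip.observe();t=np.array(s["tcp_pos"])-O;print(t@ex,t@ey,t[2])
F={n:imaging.grab_frame(n) for n in("scene","top")}
for n in F:
    c=cam(F[n]);p=pts([O[0],O[1],YAW,.35],1.35);print(n,{k:c(p[k]).round() for k in("foot","top","piv")})
f=F["scene"]["image"][190:330,260:400];g=F["top"]["image"][165:305,135:275]
cv2.imwrite("pics/s5.png",cv2.resize(np.hstack([f,g]),None,fx=2.8,fy=2.8,interpolation=cv2.INTER_CUBIC))
E
```

```text
{'time_s': 13.52, 'joint_pos': [65.05, 52.4, 28.47, -45.76, 113.14, 13.31], 'tcp_pos': [446.0, 610.32, 283.8], 'eef_rot': [176.59, 45.81, 126.82], 'contact_force': [0.83, 0.19, 0.26], 'gripper_force': 0.0, 'grip_width': 0.24}
z [ 0.477 -0.537 -0.696] y [0.774 0.632 0.041] tilt 45.9
-121.37966994605192 122.7412715948575 283.79579363128516
scene {'foot': array([293., 281.]), 'top': array([361., 224.]), 'piv': array([324., 236.])}
top {'foot': array([223., 215.]), 'top': array([169., 276.]), 'piv': array([213., 247.])}
```

View pics/s5.png

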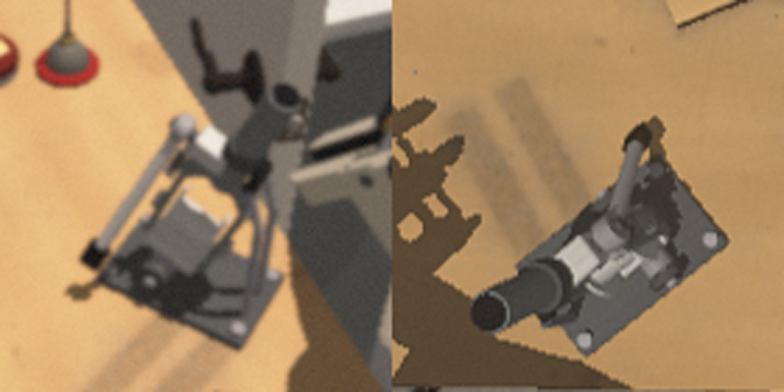

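Emit:
move_arm(increments="1 -2.1 -1.4 -0.1 0;1 -2.1 -1.4 -0.1 0;1 -2.1 -1.4 -0.1 0;1 -2.1 -1.4 -0.2 0;1 -1.9 -1.5 -0.2 0;1 0 0 0 0;1 0 0 0 0;1 0 0 0 0;1 0 0 0 0;1 0 0 0 0;1 0 0 0 0;1 0 0 0 0")

```text
time_s: 14.62
tcp_pos: [345.0, 538.5, 275.0]
eef_rot: [176.6, 45.9, 126.7]
contact_force: [0.6, -0.5, -0.2]
grip_width: 0.999
gripper_force: 0.0
```

```bash
python3 o.py; python3 - <<'E'
from ik import *
from station import manip
s=manip.observe();t=np.array(s["tcp_pos"]);clear(s["joint_pos"]);print((t-O)@ex,(t-O)@ey)
R=Ro.from_euler("xyz",s["eef_rot"],degrees=True).as_matrix()
g=lambda l,r=198:W((-r*np.sin(l),0,30+r*np.cos(l)))+19*R[:,2]
print((g(.35)-t)/10)
for a,b in((.35,.25),(.25,.15),(.15,.05),(.05,0)):print(a,b,(g(b)-g(a))/10)
E
```

```text
{'time_s': 14.62, 'joint_pos': [69.71, 39.11, 54.84, -41.45, 106.95, 26.58], 'tcp_pos': [345.04, 538.55, 275.04], 'eef_rot': [176.58, 45.85, 126.69], 'contact_force': [0.65, -0.5, -0.2], 'gripper_force': 0.0, 'grip_width': 1.0}
z [ 0.476 -0.539 -0.695] y [0.775 0.631 0.042] tilt 46.0
  door clr upper/fore/hand [220, 220, 287] W [159. 749. 547.]
-130.86717236635786 -0.7712030049707665
[ 4.99444955 -5.81223417 -7.22542434]
0.35 0.25 [ 1.21030546 -1.45265373  0.58488624]
0.25 0.15 [ 1.24163574 -1.49025751  0.39320139]
0.15 0.05 [ 1.26056001 -1.51297112  0.19758781]
0.05 0 [ 0.63344459 -0.76028381  0.02474484]
```

Emit:
move_arm(increments="1 0.6 -0.7 -0.9 0;1 0.6 -0.7 -0.9 0;1 0.6 -0.7 -0.9 0;1 0.6 -0.7 -0.9 0;1 0.6 -0.7 -0.9 0;1 0.6 -0.8 -0.9 0;1 0.7 -0.8 -0.9 0;1 0.7 -0.7 -0.9 0;1 0 0 0 0")

```text
time_s: 15.37
tcp_pos: [395.2, 478.5, 201.6]
eef_rot: [176.8, 45.9, 126.8]
contact_force: [0.2, -0.5, -0.3]
grip_width: 1.003
gripper_force: 0.0
```

Emit:
move_arm(increments="-1 0 0 0 0;-1 0 0 0 0;-1 0 0 0 0;-1 0 0 0 0;-1 0 0 0 0;-1 0 0 0 0;-1 0 0 0 0;-1 0 0 0 0;-1 0 0 0 0;-1 0 0 0 0;-1 0 0 0 0;-1 0 0 0 0;-1 0 0 0 0")

```text
time_s: 16.45
tcp_pos: [395.4, 481.2, 203.6]
eef_rot: [176.4, 45.8, 126.7]
contact_force: [4.5, 2.6, -1.0]
grip_width: 0.283
gripper_force: 30.0
```

```bash
python3 o.py
```

```text
{'time_s': 16.45, 'joint_pos': [64.38, 36.78, 69.05, -41.67, 94.41, 30.58], 'tcp_pos': [395.41, 481.23, 203.56], 'eef_rot': [176.4, 45.81, 126.68], 'contact_force': [4.52, 2.57, -1.0], 'gripper_force': 30.0, 'grip_width': 0.28}
z [ 0.478 -0.536 -0.696] y [0.773 0.632 0.044] tilt 45.9
```

Emit:
move_arm(increments="-1 0.3 -0.36 0.15 0;-1 0.3 -0.36 0.15 0;-1 0.3 -0.36 0.15 0;-1 0.31 -0.37 0.14 0;-1 0.31 -0.37 0.1 0;-1 0.31 -0.37 0.1 0;-1 0.31 -0.37 0.1 0;-1 0.31 -0.37 0.1 0")

```text
time_s: 17.12
tcp_pos: [419.0, 452.6, 213.7]
eef_rot: [176.4, 45.7, 126.7]
contact_force: [-0.3, 5.7, 1.3]
grip_width: 0.28
gripper_force: 30.1
```

Emit:
move_arm(increments="-1 0.32 -0.38 0.05 0;-1 0.32 -0.38 0.05 0;-1 0.32 -0.38 0.05 0;-1 0.32 -0.38 0.05 0;-1 0.32 -0.38 0.01 0;-1 0.31 -0.38 0.01 0;-1 0 0 0 0;-1 0 0 0 0;-1 0 0 0 0;-1 0 0 0 0")

```text
time_s: 17.95
tcp_pos: [438.5, 429.0, 216.7]
eef_rot: [176.4, 45.8, 126.6]
contact_force: [-1.2, 5.5, 6.5]
grip_width: 0.284
gripper_force: 30.1
```

```bash
python3 o.py; python3 - <<'E'
from ik import *
from station import manip,imaging
import cv2
s=manip.observe();t=np.array(s["tcp_pos"]);clear(s["joint_pos"])
R=Ro.from_euler("xyz",s["eef_rot"],degrees=True).as_matrix();g=t-19*R[:,2]-O;print("grasp cradle",g@ex,g@ey,g[2])
F={n:imaging.grab_frame(n) for n in("scene","top")}
for l in(0,.1):
  for n in F:
    c=cam(F[n]);p=pts([O[0],O[1],YAW,l],1.35);print(l,n,{k:c(p[k]).round() for k in("foot","top","piv")})
f=F["scene"]["image"][190:330,250:390];g=F["top"]["image"][165:305,135:275]
cv2.imwrite("pics/s6.png",cv2.resize(np.hstack([f,g]),None,fx=2.8,fy=2.8,interpolation=cv2.INTER_CUBIC))
E
```

```text
{'time_s': 17.95, 'joint_pos': [59.23, 32.66, 74.47, -43.26, 90.13, 27.84], 'tcp_pos': [438.46, 429.0, 216.69], 'eef_rot': [176.37, 45.84, 126.64], 'contact_force': [-1.18, 5.48, 6.53], 'gripper_force': 30.1, 'grip_width': 0.28}
z [ 0.478 -0.537 -0.695] y [0.774 0.632 0.044] tilt 46.0
  door clr upper/fore/hand [169, 156, 262] W [252. 639. 489.]
grasp cradle -0.5488155226078435 0.42763715039370104 229.90103175573117
0 scene {'foot': array([291., 285.]), 'top': array([327., 206.]), 'piv': array([304., 231.])}
0 top {'foot': array([225., 214.]), 'top': array([206., 246.]), 'piv': array([235., 230.])}
0.1 scene {'foot': array([292., 284.]), 'top': array([337., 210.]), 'piv': array([310., 232.])}
0.1 top {'foot': array([225., 214.]), 'top': array([195., 255.]), 'piv': array([229., 235.])}
```

View pics/s6.png

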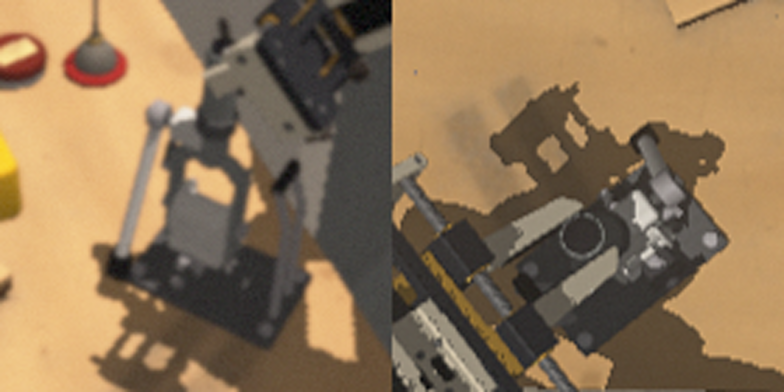

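The top view puts the post top at about (203,250), against (206,246) predicted for upright. That means a lean of about 0.03 with the kickstand down. I'll nudge it 6 mm, settle and hand in.

Emit:
move_arm(increments="-1 0.2 -0.25 0 0;-1 0.2 -0.25 0 0;-1 0 0 0 0;-1 0 0 0 0;-1 0 0 0 0;-1 0 0 0 0;-1 0 0 0 0;-1 0 0 0 0;-1 0 0 0 0")

```text
time_s: 18.8
tcp_pos: [442.5, 424.1, 216.7]
eef_rot: [176.4, 45.8, 126.6]
contact_force: [-0.3, 4.7, 6.0]
grip_width: 0.283
gripper_force: 30.2
```

```bash
python3 - <<'E'
from h import *
from station import imaging
import cv2
F=imaging.grab_frame("top");g=cv2.resize(F["image"][230:270,180:230],None,fx=4,fy=4,interpolation=cv2.INTER_CUBIC)
c=cv2.HoughCircles(cv2.GaussianBlur(cv2.cvtColor(g,cv2.COLOR_BGR2GRAY),(5,5),0),cv2.HOUGH_GRADIENT,1,20,param1=80,param2=12,minRadius=22,maxRadius=36)
print(None if c is None else [(x/4+180,y/4+230,r/4) for x,y,r in c[0][:4]])
E
python3 o.py
```

```text
[(np.float32(206.125), np.float32(246.125), np.float32(6.65))]
{'time_s': 18.85, 'joint_pos': [58.73, 32.35, 75.01, -43.41, 89.62, 27.65], 'tcp_pos': [442.48, 424.1, 216.7], 'eef_rot': [176.36, 45.84, 126.64], 'contact_force': [0.14, 4.99, 6.47], 'gripper_force': 30.17, 'grip_width': 0.29}
z [ 0.478 -0.537 -0.695] y [0.774 0.632 0.044] tilt 46.0
```

The post top now measures (206.1, 246.1), which matches the upright prediction.

```bash
python3 -c "
from station import job
print(job.finish_job())"
```

```text
the job is handed in; nothing more can be done
None
```

The job is handed in at about 18.9 s with no verdict shown: the kickstand looked fully down in the pictures, and the frame is upright (post top within a pixel of the upright prediction) and still gripped at 30 N.

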